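# Find the heavy side of a rotor on its balancing stand and hold it down

### The arm

A 6-joint arm with a two-finger parallel gripper is mounted at the origin on a cart in front of the work surface, level with it; the furniture and walls round the work are solid. World frame = base frame: x ahead of the robot, y to its left, z up, the work surface at z = 0. Lengths are in m, angles in rad, forces in N, time in s.
With the tool pointing down it reaches from about 0.2 to 0.875 m from the base axis. Payload 3.4 kg.
Tool frame: the origin (TCP) lies between the finger pads; the fingertips stand 25 mm ahead of it and the grasp point (between the pads) lies 6 mm ahead of it (r.nose_length is the z of the fingertips in the tool frame, in m); z points along the fingers, x is the direction in which the jaws open and shut, and the axes are right-handed (so a half turn about z gives the same grasp; the last joint's range is limited). The gripper opens to 94 mm and grips with 3 to 60 N. Pads are 16 mm wide; open, the fingers measure 119 mm over their backs; the gripper's body (75 mm by 177 mm) begins 78 mm behind the grasp point.
Start: joints at [-1.367, 0.276, 1.505, -0, 1.361, -0.121], TCP at [0.183, -0.545, 0.23] pointing down, gripper open.
Joint ranges: [-2.89, 2.89], [-0.75, 2.08], [0.22, 2.7], [-1.18, 4.32], [0.11, 2.71], [-2.7, 2.7]. Speed limits (rad/s): [2.57, 2.57, 3.14, 3.14, 3.14, 3.14].

### API

Orientations are given as a unit quaternion [w, x, y, z].
In Python, from plant import r, gripper_to, inverse_kinematics, vision, models, telemetry gives the robot as it stands. Calls block until the motion is done:
- r.move_to(position, orientation): joint-space move of the TCP to a pose.
- r.move_l(position, rot=None, vel=0.15, guard=None): straight line of the TCP; rot=None keeps the orientation; vel is the mean speed in m/s. With guard (N) it stops when the force on the tool has changed by that much, and returns True; else False.
- r.movej(angles): joint-space move.
- gripper_to(opening, f_grip=None): finger opening in m; f_grip is the grip in N (None keeps the last); returns when the fingers have stopped.
- r.hold(seconds).
- inverse_kinematics(position, orientation): joint angles nearest the present ones, or None.
- vision.snapshot(name): name is "scene" or "top" or "wrist"; returns the picture (384x512x3 uint8, red, green, blue); there is no depth.
- vision.get_calibration(name): a dict with "fx", "fy", "cx", "cy" (pixels), "D" ([k1, k2, p1, p2, k3] as OpenCV has them; the pictures are not rectified), "position" and "orientation" of the camera in the world. Camera axes: x right, y down, z forward; pixel columns grow to the right and rows downward; lengths in m; the calibration is good to about 2 mm. A picture is of the moment at which its call begins: read the wrist's pose just before it. get_calibration takes no time and is no camera call; for the wrist camera it gives the pose at the moment of the call.
A pose or a line that the arm cannot do raises r.PlanningError and nothing moves.
- r.sign_off(): hands the job in, once; it reports no verdict.
Trained networks look in the newest picture that a camera, given by its name, has taken for a name from the list of things; names that differ only in an ending like _2 or _b are one class to them, and where a whole thing is asked for, a point or a joint stands for the part that bears it (a point fixed in the world has none). Each returns a list of dicts, best first, with "score" (0 to 1); they miss things now and then, are a little off and sometimes report something else, mostly with a low value. They report only what shows in the picture. A call takes as long as a camera call. They do not tell look-alikes from the thing itself.
- models.boxes_of(thing, camera): "at" ([x, y, z] in m, in world coordinates, good to about 4 mm: the middle of the surface that is visible of it).
- models.regions_of(thing, camera): "pixels" (384x512 bool, what is visible of it).
- models.mark_of(thing, camera): "at" ([x, y, z] in m, in world coordinates, good to about 4 mm: a listed point, or the origin of a listed thing).
Readings, each from a call of its own:
- telemetry.current_t(): time.
- telemetry.current_joints(): joint angles.
- telemetry.current_dq(): joint speeds.
- telemetry.current_joint_efforts(): joint torques, N m.
- telemetry.current_ee_pos(): TCP position.
- telemetry.current_tool_rot(): TCP orientation.
- telemetry.current_wrist_force(): force on the tool from outside, world axes, zero at the start.
- telemetry.current_torque(): the same for the moment, N m.
- telemetry.current_opening(): finger opening in m.
Only numpy, scipy, OpenCV 4.12 (cv2) and the standard library are available. Lean on these libraries where they do the work, as an engineer would, in place of code of your own. Each camera call takes 0.05 s, during which the arm holds its last target.

### The job

The round metal rotor on the balancing stand is out of balance: turn it by hand, feel which side is heavy, and bring that heavy side straight down below the axle so that a balance weight can be fitted at the top. Finish while still holding the rotor still in the fingers with its heavy side at the bottom (do not let go), and do not disturb the things lying round the stand.

Things in the scene. Friction and masses are not known exactly. Their poses are not given: they have to be found in the camera images.
- stand: fixed stand: grey base plate 130 x 150 x 16 mm, two aluminium posts 40 mm before and behind its centre, 30 mm wide (56 below), their round bearings reaching 142 mm high. Origin: centre of the underside, on the worktop; x points away from the robot, y left, z up. The horizontal axle runs along x, 125 mm above the origin.
- axle (a point): centre of the rotor, on the axle. The rotor is a plain closed metal disc upright between the posts, 140 mm in diameter, 14 mm thick (along x), about 0.9 kg. Screw heads 28 mm from the axle; farther out its faces are flat: the rim can be pinched from above, front face against back face, led in an arc up to about 45 degrees either side of the top, and regripped.
- rotor (a joint): angle of the rotor about the stand's x axis, rad, unlimited; 0 with the index mark up, grows as the top goes to the stand's -y (clockwise seen from the robot). Bearing drag is a steady 0.34 N m, just over the most the heavy side pulls (0.23 to 0.31 N m when level with the axle), so it stays where left; it turns harder with the heavy side going up, easier coming down.
- index_mark (a point): thin black radial line 14 mm long over the rim and both faces; the point is on the front face, 63 mm from the axle. It shows only how far the rotor has turned. The heavy side is a mass of 0.51 to 0.69 kg hidden inside the disc 45 mm from the axle, at an unseen angle that differs every time and starts at least 45 degrees away from the bottom.
- coverslip_box: bystander: small square box 32 x 32 x 22 mm, loose in front of the stand; origin under its centre
- oil_bottle: bystander: small brown bottle, 24 mm wide, 58 mm high, loose in front of the stand; origin under its centre
- forceps: bystander: straight steel forceps 124 x 17 x 10 mm, loose to the right of the stand; origin under its centre, long axis x
- bench_timer: bystander: flat square timer 66 x 66 x 17 mm, loose behind the stand; origin under its centre
There are look-alikes about, which are no part of the job. What is shaped like the stand but yellow is not meant.

How it is judged:
On the way:
1. the rotor has been turned by hand, at least 25 degrees from where it started (distance of index_mark from where it was at the start of the episode above 0.0275 m and contact force between the fingers and rotor_c0 above 0.3 N), for 0.1 s.
At the end, for the whole second after the job is handed in: the heavy side of the rotor is within 20 degrees of straight below the axle, the rotor stands still and the fingers are on it with more than 1 N; the four loose things round the stand are within 30 mm of where they were (z of heavy_side in the frame of stand below 0.0827 m and contact force between the fingers and rotor_c0 above 1 N and velocity of joint rotor between -0.1 and 0.1 rad/s and distance of each of coverslip_box, oil_bottle, forceps, bench_timer from where it was at the start of the episode below 0.03 m); the arm keeps its last pose, push and grip.
It fails at once if a loose thing beside the stand is shifted by more than 30 mm (distance of any of coverslip_box, oil_bottle, forceps, bench_timer from where it was at the start of the episode above 0.03 m).
It also fails if it takes over 72 s, if anything falls off the work surface, if the arm or the gripper's body presses on something with over 40 N, if the wrist force passes 120 N, or if a joint passes its speed limit or range.

## Working session

There is one attempt and no reset: what is moved stays moved. The work goes in short steps, each a Python script; the robot and the scene stay as the last script left them, time stands still between calls to the robot, and variables do not carry over. Pictures are saved under pics/ and viewed, and the job is handed in when it is done.

```bash
ls; mkdir -p pics
python3 - <<'E'
from plant import r, vision, models, telemetry
import cv2
print(telemetry.current_t())
for n in ("scene","top"):
    im=vision.snapshot(n); cv2.imwrite(f"pics/{n}0.png",im[:,:,::-1])
    for th in ("stand","axle","index_mark","coverslip_box","oil_bottle","forceps","bench_timer"):
        print(n,th,[(d['at'],round(d['score'],2)) for d in models.mark_of(th,n)][:4])
    c=vision.get_calibration(n);print(c)
print(telemetry.current_t(), r.nose_length)
E
```

```text
pics
0.0
scene stand [([0.5191, -0.6292, -0.0002], 0.7), ([0.5157, -0.3106, 0.0003], 0.64)]
scene axle [([0.5199, -0.6263, 0.1264], 0.93), ([0.5195, -0.3125, 0.1203], 0.67)]
scene index_mark [([0.513, -0.6291, 0.1886], 0.78)]
scene coverslip_box [([0.4222, -0.2644, -0.0028], 0.68), ([0.5077, -0.4675, 0.0015], 0.45)]
scene oil_bottle [([0.4127, -0.3738, 0.002], 0.71)]
scene forceps []
scene bench_timer [([0.6547, -0.3304, -0.0017], 0.59)]
{'fx': 488.61275829443423, 'fy': 488.61275829443423, 'cx': 260.93021764455506, 'cy': 193.1547928426686, 'D': array([-0.13921744,  0.        ,  0.        ,  0.        ,  0.        ]), 'position': array([-0.26825905, -0.85512881,  0.58268861]), 'orientation': array([-0.44918171,  0.72855426, -0.43203672,  0.28423361])}
top stand [([0.5179, -0.6242, 0.0046], 0.62), ([0.5168, -0.3091, 0.0001], 0.56)]
top axle [([0.5178, -0.3114, 0.1232], 0.88), ([0.5166, -0.6283, 0.1271], 0.58)]
top index_mark [([0.5095, -0.3075, 0.1906], 0.86), ([0.5169, -0.6304, 0.1877], 0.85)]
top coverslip_box [([0.4216, -0.2671, -0.0011], 0.47)]
top oil_bottle [([0.4131, -0.3733, -0.0008], 0.48)]
top forceps [([0.5041, -0.4655, -0.0008], 0.58)]
top bench_timer [([0.6515, -0.3299, 0.0013], 0.82)]
{'fx': 410.8154524322233, 'fy': 410.8154524322233, 'cx': 259.6941349903348, 'cy': 190.12376233905002, 'D': array([0.04773772, 0.        , 0.        , 0.        , 0.        ]), 'position': array([ 0.39677444, -0.4321278 ,  1.05907658]), 'orientation': array([-0.05159928,  0.71267216, -0.69628606,  0.06798256])}
0.8 0.025
```

View pics/scene0.png

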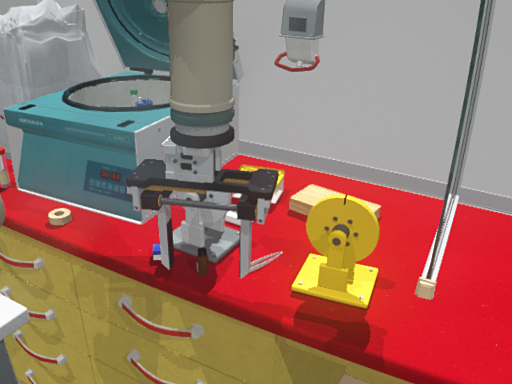

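View pics/top0.png

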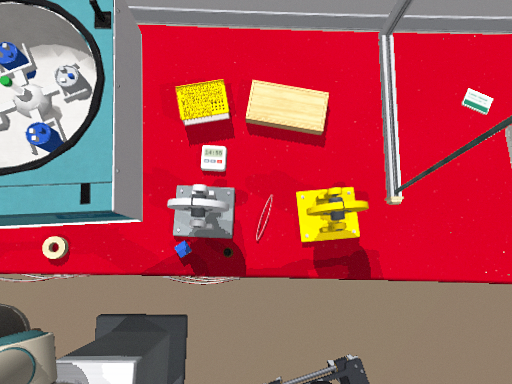

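The scene picture shows the yellow look-alike at about (343,240), while the grey stand is hidden behind the gripper near (210,240). In the top picture the grey stand is at (203,210), the yellow one at (330,212), and the centrifuge wall is at column 113–143, left of the stand. So the target is the stand at about (0.518, -0.311). Next I'll move over it with the wrist camera.

```bash
cat > h.py <<'E'
import numpy as np, cv2
from scipy.spatial.transform import Rotation as R
from plant import r, gripper_to, inverse_kinematics, vision, models, telemetry
def q_of(M):
    x=R.from_matrix(M).as_quat(); return np.r_[x[3],x[:3]]
def ang_pose(ax,yaw,a,rad,sgn):
    """tool at rotor angle a (positive -> top toward -y), TCP at radius rad"""
    Rz=R.from_euler('z',yaw).as_matrix()
    u=Rz@np.array([0,-np.sin(a),np.cos(a)])
    z=-u; x=sgn*Rz@np.array([1.,0,0]); y=np.cross(z,x)
    return np.asarray(ax)+rad*u, q_of(np.c_[x,y,z])
def ray(c,uv):
    K=np.array([[c['fx'],0,c['cx']],[0,c['fy'],c['cy']],[0,0,1]])
    p=cv2.undistortPoints(np.array([[uv]],float),K,np.array(c['D']))[0,0]
    o=c['orientation']; return np.array(c['position']), R.from_quat([o[1],o[2],o[3],o[0]]).as_matrix()@np.r_[p,1]
def onz(c,uv,z):
    o,d=ray(c,uv); return o+d*(z-o[2])/d[2]
E
python3 - <<'E'
from h import *
q=telemetry.current_tool_rot(); print(q, R.from_quat([*q[1:],q[0]]).as_matrix().round(2))
ax=[.518,-.311,.125]
for s in (1,-1):
  for a in (-45,-30,0,30,45):
    p,o=ang_pose(ax,0,np.radians(a),.066,s); j=inverse_kinematics(p,o); print(s,a,None if j is None else np.round(j,2))
c=vision.get_calibration('wrist'); print(c['position'],telemetry.current_ee_pos(),c['fx'])
c=vision.get_calibration('top')
for uv,z in (((143,220),0),((113,205),.215),((176,187),.016),((235,186),.016),((173,237),.016),((233,239),.016)): print(uv,onz(c,uv,z))
E
```

```text
[ 5.30295740e-05  8.12120097e-01 -5.83490312e-01  3.74551476e-05] [[ 0.32 -0.95 -0.  ]
 [-0.95 -0.32 -0.  ]
 [ 0.    0.   -1.  ]]
1 -45 [-0.15  0.34  1.87 -0.94  1.04  0.4 ]
1 -30 [-0.31  0.28  1.76 -0.59  1.01 -0.02]
1 0 [-0.66  0.34  1.51 -0.    1.29 -0.66]
1 30 [-0.89  0.58  1.25  0.33  1.73 -0.91]
1 45 [-0.96  0.72  1.14  0.45  1.93 -0.94]
-1 -45 None
-1 -30 None
-1 0 [-0.66  0.34  1.51 -0.    1.29  2.49]
-1 30 [-0.89  0.58  1.25  0.33  1.73  2.24]
-1 45 [-0.96  0.72  1.14  0.45  1.93  2.2 ]
[ 0.24976801 -0.52234556  0.38478061] [ 0.18347906 -0.54497143  0.23051476] 338.31604549949947
(143, 220) [ 0.49312418 -0.15825293  0.        ]
(113, 205) [ 0.50290846 -0.15140184  0.215     ]
(176, 187) [ 0.57806695 -0.23992693  0.016     ]
(235, 186) [ 0.58455971 -0.39063269  0.016     ]
(173, 237) [ 0.45066245 -0.23962746  0.016     ]
(233, 239) [ 0.44881645 -0.38988331  0.016     ]
```

Run:
```python
from h import *
p=np.array(telemetry.current_ee_pos()); 
_,o=ang_pose([.518,-.311,.125],0,0,.066,1)
r.move_to([.35,-.40,.33],o)
r.move_to([.505,-.375,.36],o)
for i,pp in enumerate(([.505,-.375,.36],[.44,-.36,.36])):
    if i: r.move_l(pp,vel=.2)
    c=vision.get_calibration('wrist'); im=vision.snapshot('wrist'); cv2.imwrite(f"pics/w{i}.png",im[:,:,::-1])
    print(c['position'],c['orientation'])
    for th in ("stand","axle","index_mark"): print(th,[(d['at'],round(d['score'],2)) for d in models.mark_of(th,'wrist')][:3])
    im=vision.snapshot('top')
    for th in ("axle","index_mark"): print(th,[(d['at'],round(d['score'],2)) for d in models.mark_of(th,'top')][:3])
print(telemetry.current_t(),telemetry.current_wrist_force(),telemetry.current_torque())
im=vision.snapshot('scene'); cv2.imwrite(f"pics/scene1.png",im[:,:,::-1])
```

```text
[ 0.50464823 -0.30599595  0.51321967] [ 1.20630141e-01  9.92696093e-01  4.57437353e-04 -1.62064953e-03]
stand [([0.5183, -0.6246, 0.0003], 0.85), ([0.5183, -0.3125, -0.0014], 0.59)]
axle [([0.515, -0.3146, 0.1257], 0.59), ([0.5193, -0.6323, 0.1231], 0.55)]
index_mark [([0.5084, -0.3077, 0.1875], 0.69)]
axle [([0.5151, -0.6291, 0.1214], 0.78)]
index_mark [([0.516, -0.6292, 0.1873], 0.59)]
[ 0.44057149 -0.29022264  0.51482764] [1.21541645e-01 9.92585833e-01 4.20246220e-04 9.03161893e-04]
stand [([0.5166, -0.3098, -0.0019], 0.91)]
axle [([0.519, -0.6327, 0.1243], 0.95), ([0.5144, -0.3116, 0.1234], 0.92)]
index_mark [([0.5111, -0.3066, 0.19], 0.78), ([0.5178, -0.313, 0.0004], 0.74), ([0.4166, -0.3766, 0.003], 0.68)]
axle [([0.5202, -0.6315, 0.127], 0.91)]
index_mark [([0.5136, -0.6289, 0.1868], 0.7)]
3.625 [-0.46863823 -0.49870333 -0.26824285] [-0.04527908 -0.0703911  -0.03514667]
```

View pics/w0.png

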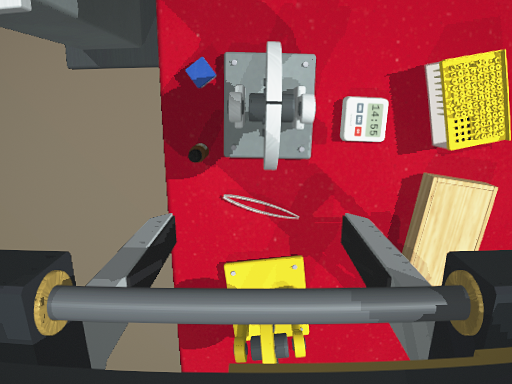

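View pics/w1.png

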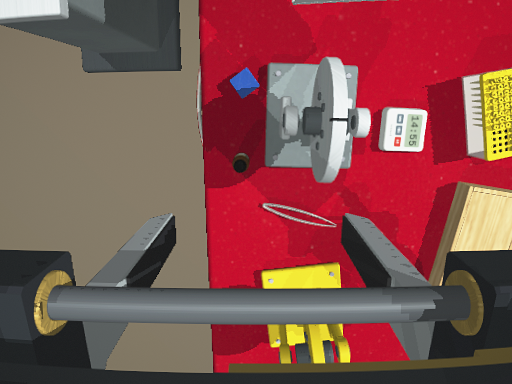

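View pics/scene1.png

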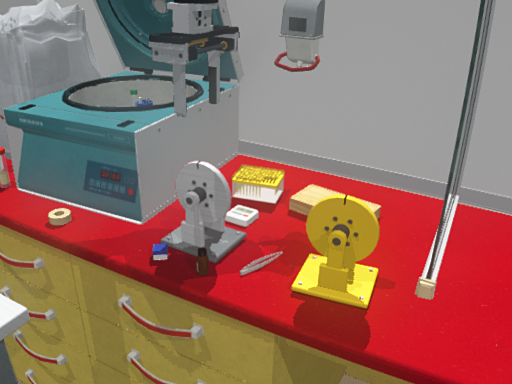

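```bash
python3 - <<'E'
from h import *
c0={**vision.get_calibration('wrist'),'position':np.array([ 0.50464823,-0.30599595,0.51321967]),'orientation':np.array([1.20630141e-01,9.92696093e-01,4.57437353e-04,-1.62064953e-03])}
c1={**c0,'position':np.array([0.44057149,-0.29022264,0.51482764]),'orientation':np.array([1.21541645e-01,9.92585833e-01,4.20246220e-04,9.03161893e-04])}
def tri(rs):
    A=0;b=0
    for o,d in rs:
        d=d/np.linalg.norm(d);P=np.eye(3)-np.outer(d,d);A=A+P;b=b+P@o
    return np.linalg.solve(A,b)
print('mark mid rim',tri([ray(c0,(274,102)),ray(c1,(339,120))]))
def pr(n,a,b): d=a-b; print(n,(a+b)/2,d,'yaw deg',np.degrees(np.arctan2(-d[0],d[1])))
pr('disc0',onz(c0,(274,41),.125),onz(c0,(271,169),.125))
pr('bf0',onz(c0,(225,53),.016),onz(c0,(224,157),.016))
pr('bb0',onz(c0,(315,55),.016),onz(c0,(311,160),.016))
pr('disc1',onz(c1,(333,58),.125),onz(c1,(325,182),.125))
pr('bf1',onz(c1,(267,63),.016),onz(c1,(264,166),.016))
E
python3 - <<'E'
import cv2
im=cv2.imread('pics/w0.png')[20:190,200:350]
cv2.imwrite('pics/w0c.png',cv2.resize(im,None,fx=3.5,fy=3.5,interpolation=cv2.INTER_CUBIC))
E
```

```text
mark mid rim [ 0.51805975 -0.30584897  0.19003902]
disc0 [ 0.5193015  -0.31077895  0.125     ] [0.00211516 0.14148152 0.        ] yaw deg -0.8565122064143822
bf0 [ 0.45426979 -0.31106036  0.016     ] [ 4.31179839e-03  1.47166229e-01 -5.55111512e-17] yaw deg -1.6782192324754317
bb0 [ 0.58194087 -0.31442729  0.016     ] [0.00086524 0.14908288 0.        ] yaw deg -0.33252658976148175
disc1 [ 0.52205667 -0.31219154  0.125     ] [0.00291471 0.14046847 0.        ] yaw deg -1.1887108739780965
bf1 [ 0.45185059 -0.30986458  0.016     ] [0.00355257 0.1475823  0.        ] yaw deg -1.37894612634361
```

View pics/w0c.png

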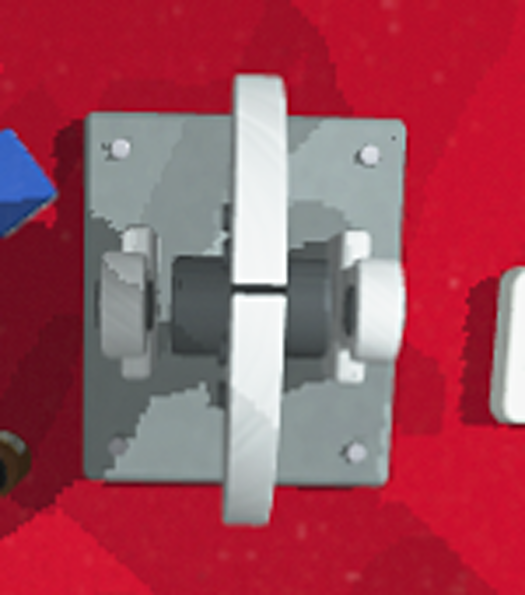

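Both views agree: axle at (0.5185, -0.312, 0.125), yaw about -1°, mark at about -5°, rim top at 0.19–0.195. In w0 the mark is at (274,102) and the disc spans rows 41–169. I'll grip the rim now and feel the torque in both directions.

```bash
cat >> h.py <<'E'
AX=np.array([.5185,-.3118,.125]); YAW=np.radians(-1.0); RAD=.066
XH=np.array([np.cos(YAW),np.sin(YAW),0])
def pose(deg,rad=RAD): return ang_pose(AX,YAW,np.radians(deg),rad,1)
def meas():
    F=np.array(telemetry.current_wrist_force());M=np.array(telemetry.current_torque());p=np.array(telemetry.current_ee_pos())
    T=M+np.cross(p-AX,F); return T@XH, np.cross(p-AX,F)@XH, M@XH, F
def sweep(degs,vel=.04,out=True):
    L=[];prev=None
    for d in degs:
        p,o=pose(d); r.move_l(p,o,vel=vel); m=meas(); L.append((d,*m[:3]))
        if out: print(d,np.round(m[:3],3),m[3].round(1))
    return L
E
python3 - <<'E'
from h import *
for d in range(-30,46,15): assert inverse_kinematics(*pose(d)) is not None
p,o=pose(0,.066+.06); r.move_to(p,o)
gripper_to(.045,40)
print('empty',meas())
p,o=pose(0); print('guard',r.move_l(p,o,vel=.1,guard=8),telemetry.current_ee_pos(),p)
gripper_to(0,40); print(telemetry.current_opening(),meas(),telemetry.current_t())
sweep([5,10,15,20]); print(telemetry.current_t())
c=vision.snapshot('wrist');cv2.imwrite('pics/w2.png',c[:,:,::-1])
c=vision.snapshot('scene');cv2.imwrite('pics/s2.png',c[:,:,::-1])
E
```

```text
empty (np.float64(-0.009715178431179803), np.float64(-0.028120801990941805), np.float64(0.018405623559762004), array([-0.35664603,  0.22957102,  0.02341197]))
guard False [ 0.51883454 -0.31206922  0.19143625] [ 0.5185 -0.3118  0.191 ]
0.013743846412299424 (np.float64(-0.07054081980449554), np.float64(-0.022537680979034577), np.float64(-0.048003138825460964), array([-5.14301382,  0.4279604 ,  2.96799807])) 6.5333
5 [ 1.046 -0.396  1.442] [-4.7  5.7  7.3]
10 [ 1.278 -0.495  1.773] [-4.7  6.5  9.1]
15 [ 1.253 -0.525  1.778] [-6.4  6.4  8.4]
20 [ 1.235 -0.499  1.734] [-6.5  5.2  9.3]
7.7
```

```bash
cd pics; python3 -c "
import cv2,numpy as np
a=cv2.imread('w2.png');b=cv2.resize(cv2.imread('s2.png')[80:280,120:300],None,fx=2,fy=2)[:384]
cv2.imwrite('c2.png',cv2.resize(np.hstack([a[:,:430],b]),(790,384)))"
```

```text
(no output)
```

View pics/c2.png

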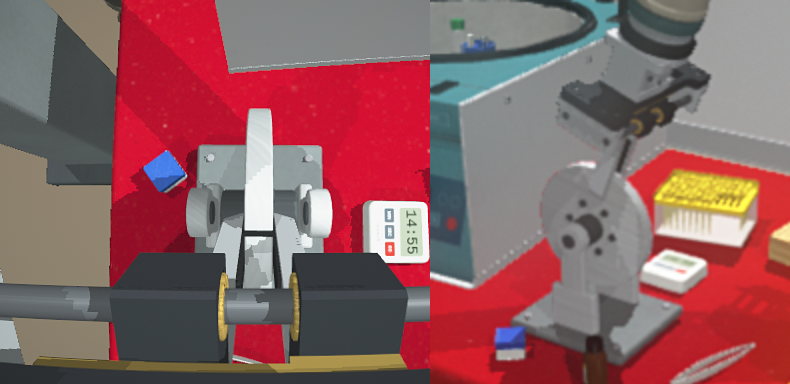

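Grip is good: opening 13.7 mm, and the mark has moved with the hand (in the left panel it's between the fingers). The moment is evidently referenced at the wrist, so I'll use the tangential force. Now a two-way sweep.

```bash
cat >> h.py <<'E'
def sweep2(degs,vel=.05):
    L=[];a0=None
    for d in degs:
        p,o=pose(d); r.move_l(p,o,vel=vel)
        F=np.array(telemetry.current_wrist_force());M=np.array(telemetry.current_torque())
        a=np.radians(d); Rz=R.from_euler('z',YAW).as_matrix()
        t=Rz@[0,-np.cos(a),-np.sin(a)]; u=Rz@[0,-np.sin(a),np.cos(a)]
        L.append((d,F@t,F@u,F@XH,M@XH,M@t,M@u)); print(d,'Ft %.2f Fr %.2f Fx %.2f Mx %.3f Mt %.3f Mr %.3f'%L[-1][1:])
    return np.array(L)
E
python3 - <<'E'
from h import *
A=sweep2([25,30,35,40,45]); B=sweep2([40,35,30,25,20,15,10,5,0,-5,-10,-15]); C=sweep2([-10,-5,0,5])
np.save('abc.npy',np.r_[A,B,C]); print(telemetry.current_t(),telemetry.current_opening())
c=vision.snapshot('wrist');cv2.imwrite('pics/w3.png',c[:,:,::-1])
E
```

```text
25 Ft -7.72 Fr 5.85 Fx -6.44 Mx 1.558 Mt -0.612 Mr -0.109
30 Ft -6.46 Fr 5.39 Fx -6.78 Mx 1.422 Mt -0.648 Mr -0.015
35 Ft -6.00 Fr 5.24 Fx -6.48 Mx 1.267 Mt -0.586 Mr -0.055
40 Ft -5.26 Fr 3.48 Fx -5.65 Mx 1.128 Mt -0.593 Mr -0.054
45 Ft -5.59 Fr 4.28 Fx -6.17 Mx 1.048 Mt -0.645 Mr -0.040
40 Ft -2.77 Fr 1.62 Fx -6.33 Mx -0.265 Mt -0.692 Mr -0.051
35 Ft -3.46 Fr 0.79 Fx -6.53 Mx -0.281 Mt -0.689 Mr -0.070
30 Ft -2.13 Fr 1.60 Fx -5.99 Mx -0.259 Mt -0.643 Mr -0.083
25 Ft -2.68 Fr 2.15 Fx -6.08 Mx -0.272 Mt -0.646 Mr -0.159
20 Ft -1.33 Fr 2.33 Fx -6.08 Mx -0.194 Mt -0.630 Mr -0.206
15 Ft -2.61 Fr 1.07 Fx -5.42 Mx -0.233 Mt -0.639 Mr -0.193
10 Ft -1.72 Fr 2.57 Fx -5.87 Mx -0.231 Mt -0.729 Mr -0.227
5 Ft -1.61 Fr 1.28 Fx -6.65 Mx -0.189 Mt -0.753 Mr -0.161
0 Ft -2.43 Fr 2.14 Fx -5.79 Mx -0.199 Mt -0.796 Mr -0.217
-5 Ft -1.68 Fr 2.06 Fx -5.97 Mx -0.237 Mt -0.798 Mr -0.258
-10 Ft -1.55 Fr 1.69 Fx -5.52 Mx -0.237 Mt -0.855 Mr -0.261
-15 Ft -0.49 Fr 1.71 Fx -5.51 Mx -0.231 Mt -0.858 Mr -0.345
-10 Ft -6.22 Fr 5.47 Fx -5.43 Mx 1.745 Mt -0.645 Mr -0.093
-5 Ft -8.18 Fr 5.34 Fx -5.45 Mx 1.912 Mt -0.678 Mr -0.131
0 Ft -8.46 Fr 4.81 Fx -6.37 Mx 1.937 Mt -0.699 Mr -0.140
5 Ft -7.50 Fr 2.71 Fx -6.22 Mx 1.910 Mt -0.724 Mr -0.174
13.4 0.013617566123984839
```

View pics/w3.png

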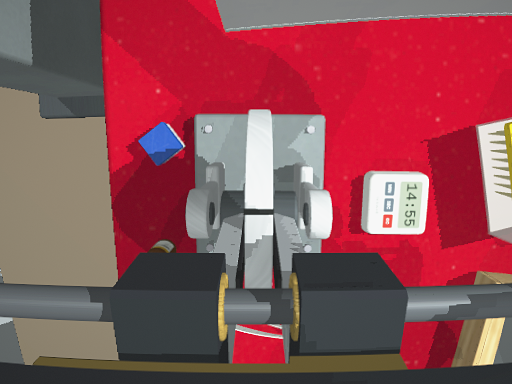

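```bash
cat >> h.py <<'E'
def mark_ang(c,uv,rad=.07):
    o,d=ray(c,uv); o=o-AX
    Y=np.array([-np.sin(YAW),np.cos(YAW),0]);a=np.array([o@Y,o[2]]);b=np.array([d@Y,d[2]])
    A=b@b;B=2*a@b;C=a@a-rad**2; s=(-B-np.sqrt(B*B-4*A*C))/2/A
    p=a+s*b; return np.degrees(np.arctan2(-p[0],p[1]))
E
python3 - <<'E'
from h import *
c=vision.get_calibration('wrist')
print('w3 now',mark_ang(c,(259,212)))
# relative camera in the tool frame -> for hand 20
p5=np.array(telemetry.current_ee_pos());q5=telemetry.current_tool_rot();R5=R.from_quat([*q5[1:],q5[0]])
rel=R5.inv().apply(c['position']-p5); oc=c['orientation'];Rc=R5.inv()*R.from_quat([*oc[1:],oc[0]])
p,o=pose(20);Rt=R.from_quat([*o[1:],o[0]]);q=(Rt*Rc).as_quat()
c2={**c,'position':p+Rt.apply(rel),'orientation':np.r_[q[3],q[:3]]}
print('w2',mark_ang(c2,(258,233)), 'tcp',p5,pose(5)[0],'rel',rel)
c0={**c,'position':np.array([ 0.50464823,-0.30599595,0.51321967]),'orientation':np.array([1.20630141e-01,9.92696093e-01,4.57437353e-04,-1.62064953e-03])}
print('w0',mark_ang(c0,(274,102)))
im=cv2.imread('pics/w3.png')[180:330,200:320];im2=cv2.imread('pics/w2.png')[180:330,200:320]
cv2.imwrite('pics/cc.png',cv2.resize(np.hstack([im2,im]),None,fx=3,fy=3,interpolation=cv2.INTER_CUBIC))
E
```

```text
w3 now -13.80355440141071
w2 12.271432080147747 tcp [ 0.51716784 -0.31394658  0.19042945] [ 0.51839961 -0.3175514   0.19074885] rel [ 0.00048229 -0.06990777 -0.15423946]
w0 -5.335260620617124
```

View pics/cc.png

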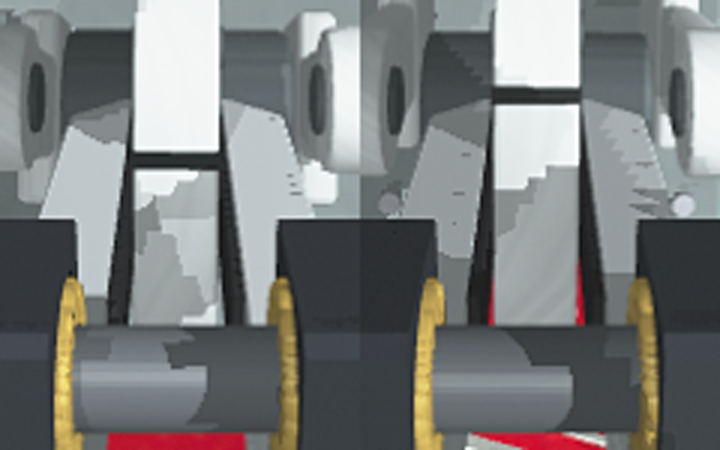

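The arm yields about 3.6 mm under load, and the rim slipped roughly 11° in the + direction at 40 N (the mark is now at about -14°). Feel so far: it's hard going + and easy going −, so the heavy side is roughly level on the left. It has to come down in the − direction. I'll use a 60 N grip, continue −, regrip, and record the empty-hand bias on the way back.

Run:
```python
from h import *
gripper_to(0,60)
A=sweep2([0,-7,-14,-21,-28]); 
c=vision.get_calibration('wrist');im=vision.snapshot('wrist');cv2.imwrite('pics/w4.png',im[:,:,::-1])
print(c['position'],c['orientation'],telemetry.current_t())
gripper_to(.032)
print('empty');E_=sweep2([-28,-10,10,28,42],vel=.12); np.save('empty.npy',E_)
print(telemetry.current_t())
gripper_to(0,60)
c=vision.get_calibration('wrist');im=vision.snapshot('wrist');cv2.imwrite('pics/w5.png',im[:,:,::-1])
print(telemetry.current_opening(),telemetry.current_t())
a=cv2.imread('pics/w4.png')[100:384,180:345];b=cv2.imread('pics/w5.png')[100:384,180:345]
cv2.imwrite('pics/c45.png',cv2.resize(np.hstack([a,b]),None,fx=2,fy=2))
```

```text
0 Ft -0.99 Fr -0.13 Fx -6.03 Mx -0.023 Mt -0.813 Mr -0.283
-7 Ft 0.76 Fr -0.97 Fx -6.08 Mx -0.733 Mt -0.925 Mr -0.299
-14 Ft 1.80 Fr -0.33 Fx -5.35 Mx -0.819 Mt -0.857 Mr -0.360
-21 Ft 1.47 Fr -0.05 Fx -6.22 Mx -0.858 Mt -0.773 Mr -0.318
-28 Ft 1.92 Fr -0.04 Fx -5.68 Mx -0.786 Mt -0.768 Mr -0.248
[ 0.52135864 -0.14724373  0.28645009] [ 0.35642062  0.93428816 -0.00618577 -0.00563091] 15.2167
empty
-28 Ft -0.52 Fr 1.02 Fx -0.07 Mx 0.216 Mt 0.083 Mr -0.051
-10 Ft -0.58 Fr -0.12 Fx -0.26 Mx 0.080 Mt 0.129 Mr 0.025
10 Ft -1.21 Fr 0.85 Fx -0.53 Mx -0.082 Mt 0.090 Mr -0.005
28 Ft -0.30 Fr 0.34 Fx -0.23 Mx -0.218 Mt 0.043 Mr 0.054
42 Ft 0.27 Fr 0.11 Fx 0.75 Mx -0.256 Mt 0.029 Mr 0.125
17.8583
0.013581151176283515 18.3333
```

View pics/c45.png

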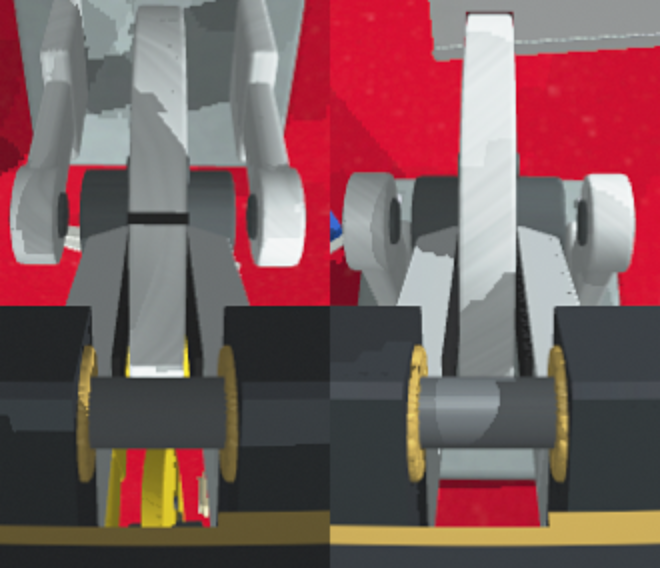

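Run:
```python
from h import *
c=vision.get_calibration('wrist')
c4={**c,'position':np.array([ 0.52135864,-0.14724373,0.28645009]),'orientation':np.array([0.35642062,0.93428816,-0.00618577,-0.00563091])}
print('w4 mark',mark_ang(c4,(259,208.5)))
t0=telemetry.current_t()
f=np.array([telemetry.current_wrist_force() for _ in range(30)]);m=np.array([telemetry.current_torque() for _ in range(30)])
print(telemetry.current_t()-t0,f.mean(0),f.std(0),m.mean(0),m.std(0))
```

```text
w4 mark -45.42834007841035
0.0 [-5.43261139  1.05245757  3.33096513] [2.66453526e-15 6.66133815e-16 4.44089210e-16] [0.05853186 0.31691437 0.13419805] [4.16333634e-17 5.55111512e-17 8.32667268e-17]
```

```bash
cat >> h.py <<'E'
def hand_ang():
    q=telemetry.current_tool_rot(); z=R.from_quat([*q[1:],q[0]]).as_matrix()[:,2]; return np.degrees(np.arctan2(z[1],-z[2]))
def wr(d,n=8):
    Fs=[];Ms=[]
    for _ in range(n):
        r.hold(.012);Fs.append(telemetry.current_wrist_force());Ms.append(telemetry.current_torque())
    F=np.mean(Fs,0);M=np.mean(Ms,0);a=np.radians(d);Rz=R.from_euler('z',YAW).as_matrix()
    t=Rz@[0,-np.cos(a),-np.sin(a)]
    p=np.array(telemetry.current_ee_pos())-AX; Y=Rz[:,1]
    return F@t,M@XH,np.std(np.array(Fs)@t),np.std(np.array(Ms)@XH),np.degrees(np.arctan2(-(p@Y),p[2]))
def sweep3(degs,vel=.06,n=8):
    L=[]
    for d in degs:
        p,o=pose(d); r.move_l(p,o,vel=vel); w=wr(d,n)
        b=-.45*np.sin(np.radians(d)); L.append((d,w[0],w[1]-b,w[4]))
        print(d,'Ft %.2f Mx %.3f sd %.2f %.3f handpos %.1f'%(w[0],w[1]-b,w[2],w[3],w[4]))
    return np.array(L)
E
python3 - <<'E'
from h import *
A=sweep3([32,22,12,2,-8,-18,-28]); np.save('d.npy',A)
im=vision.snapshot('wrist');cv2.imwrite('pics/w6.png',im[:,:,::-1])
print(telemetry.current_t())
A=sweep3([-23,-18,-13,-8])
im=vision.snapshot('wrist');cv2.imwrite('pics/w7.png',im[:,:,::-1]);im=vision.snapshot('scene');cv2.imwrite('pics/s7.png',im[:,:,::-1])
print(telemetry.current_t())
a=cv2.imread('pics/w6.png')[100:384,180:345];b=cv2.imread('pics/w7.png')[100:384,180:345];c=cv2.resize(cv2.imread('pics/s7.png')[130:272,150:300],None,fx=2,fy=2)
cv2.imwrite('pics/c67.png',cv2.resize(np.hstack([a,b,c]),None,fx=1.25,fy=1.25))
E
```

```text
32 Ft 0.11 Mx -0.508 sd 0.81 0.079 handpos 30.8
22 Ft 0.42 Mx -0.647 sd 0.59 0.071 handpos 21.5
12 Ft 2.00 Mx -0.943 sd 0.51 0.029 handpos 12.1
2 Ft 2.78 Mx -1.160 sd 0.52 0.070 handpos 2.5
-8 Ft 3.91 Mx -1.358 sd 0.72 0.061 handpos -7.2
-18 Ft 4.94 Mx -1.515 sd 0.37 0.045 handpos -16.9
-28 Ft 5.56 Mx -1.647 sd 0.46 0.066 handpos -26.6
21.2583
-23 Ft -1.71 Mx 0.759 sd 0.30 0.053 handpos -23.9
-18 Ft -3.74 Mx 1.292 sd 0.50 0.056 handpos -20.0
-13 Ft -5.45 Mx 1.533 sd 0.49 0.045 handpos -15.6
-8 Ft -5.82 Mx 1.654 sd 0.65 0.042 handpos -10.9
22.6333
```

View pics/c67.png

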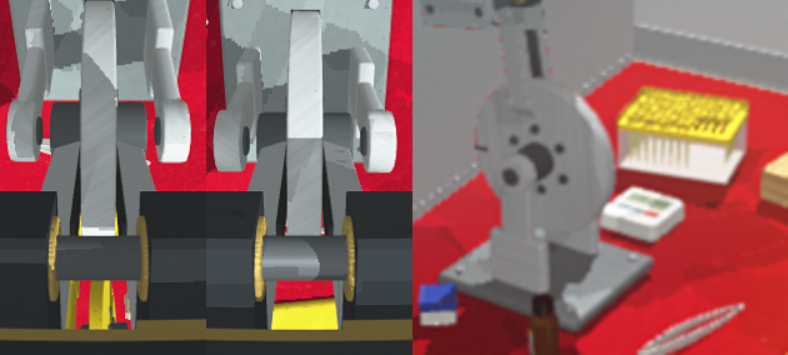

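The left two panels show the hand on the rim with no mark in view. The scene panel shows the mark on the rotor's left edge (full picture about (177,189)). The readings are now smooth: the + and − torques are about equal near the hand at -15, so the bottom is close. Next is a bidirectional pass that reads the rotor angle from the scene camera at each step.

```bash
cat >> h.py <<'E'
def face_ang(c,uv,off=-.007):
    o,d=ray(c,uv); s=((AX-o)@XH+off)/(d@XH); p=o+s*d-AX
    Y=np.array([-np.sin(YAW),np.cos(YAW),0]); return np.degrees(np.arctan2(-(p@Y),p[2])),np.hypot(p@Y,p[2])
E
python3 - <<'E'
from h import *
out=[]
for i,d in enumerate([2,12,22,32]+[24,16,8,0,-8,-16,-24]):
    a=sweep3([d],n=6)[0]; im=vision.snapshot('scene'); cv2.imwrite(f'pics/q{i}.png',im[:,:,::-1]); out.append(np.r_[a,hand_ang()])
np.save('e.npy',out); print(telemetry.current_t())
ims=[cv2.resize(cv2.imread(f'pics/{n}.png')[150:250,165:240],None,fx=3,fy=3,interpolation=cv2.INTER_CUBIC) for n in ('s7','q3','q10')]
cv2.imwrite('pics/cq.png',np.hstack(ims))
E
```

```text
2 Ft -6.95 Mx 1.875 sd 0.46 0.050 handpos -1.1
12 Ft -7.13 Mx 1.886 sd 0.50 0.051 handpos 8.9
22 Ft -7.57 Mx 1.965 sd 0.50 0.044 handpos 19.0
32 Ft -7.81 Mx 2.012 sd 0.45 0.049 handpos 29.1
24 Ft -1.07 Mx -0.315 sd 0.28 0.049 handpos 23.6
16 Ft 1.11 Mx -0.810 sd 0.45 0.060 handpos 16.4
8 Ft 2.32 Mx -1.007 sd 0.90 0.051 handpos 8.7
0 Ft 3.26 Mx -1.216 sd 0.24 0.061 handpos 1.0
-8 Ft 3.97 Mx -1.427 sd 0.44 0.044 handpos -6.8
-16 Ft 4.53 Mx -1.542 sd 0.44 0.029 handpos -14.7
-24 Ft 6.25 Mx -1.762 sd 0.39 0.038 handpos -22.4
27.2083
```

View pics/cq.png

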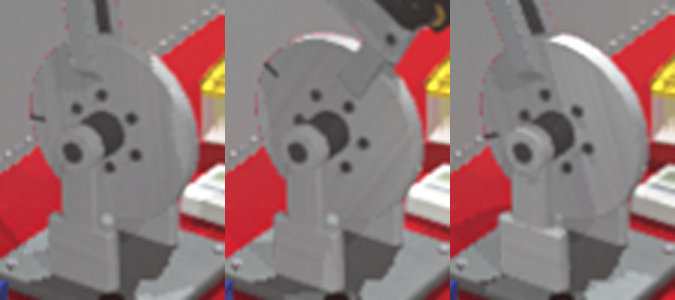

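Run:
```python
from h import *
c=vision.get_calibration('scene')
for uv in ((177.7,189.3),(180,172.7),(178.3,195)): print(face_ang(c,uv))
# stack crops for the rest
ims=[cv2.resize(cv2.imread(f'pics/q{i}.png')[155:205,168:208],None,fx=6,fy=6,interpolation=cv2.INTER_CUBIC) for i in (1,5,8)]
cv2.imwrite('pics/cq2.png',np.hstack(ims))
def ang_to_px(a):
    Y=np.array([-np.sin(YAW),np.cos(YAW),0]);P=AX-.007*XH+.063*(-np.sin(np.radians(a))*Y+np.cos(np.radians(a))*np.array([0,0,1]))
    o=c['orientation'];Rc=R.from_quat([*o[1:],o[0]]).inv(); pc=Rc.apply(P-c['position'])
    K=np.array([[c['fx'],0,c['cx']],[0,c['fy'],c['cy']],[0,0,1]])
    return cv2.projectPoints(pc[None],np.zeros(3),np.zeros(3),K,np.array(c['D']))[0].ravel()
for a in range(-120,-40,10): print(a,ang_to_px(a).round(1))
```

```text
(np.float64(-96.85239829653997), np.float64(0.0617183033934106))
(np.float64(-56.63436403417511), np.float64(0.06293658005389946))
(np.float64(-109.3087972819254), np.float64(0.06403647164287246))
-120 [180.6 199.8]
-110 [178.8 195.3]
-100 [177.5 190.7]
-90 [176.9 186.1]
-80 [177.  181.7]
-70 [177.8 177.6]
-60 [179.3 173.8]
-50 [181.5 170.6]
```

View pics/cq2.png

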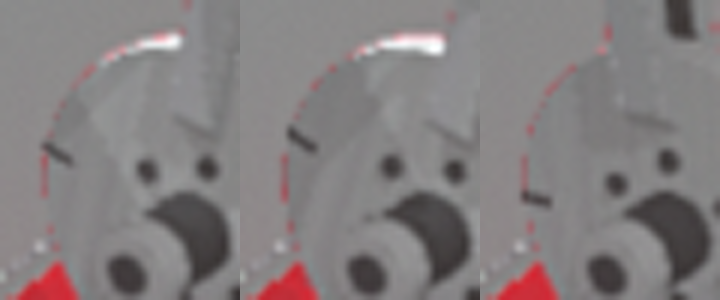

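No slip: rotor = hand − 86°, mark radius 62 mm as it must be. The two directions give a bottom near rotor ≈ -101°. To check it independently, I'll regrip with a different hand tilt and sweep well to both sides of that.

Run:
```python
from h import *
gripper_to(.032); print('empty'); sweep3([-10,10],vel=.1,n=4); gripper_to(0,60)
out=[]
L=[3,-4,-11,-18,-25]+[-18,-11,-4,3,10,17,24,31,38]+[31,24,17,10,3,-4]
for i,d in enumerate(L):
    a=sweep3([d],n=5,vel=.07)[0]; out.append(a)
    if i in (4,13,19): im=vision.snapshot('scene'); cv2.imwrite(f'pics/t{i}.png',im[:,:,::-1])
np.save('f.npy',out); print(telemetry.current_t())
ims=[cv2.resize(cv2.imread(f'pics/t{i}.png')[150:240,165:230],None,fx=4,fy=4,interpolation=cv2.INTER_CUBIC) for i in (4,13,19)]
cv2.imwrite('pics/ct.png',np.hstack(ims))
```

```text
empty
-10 Ft -0.42 Mx -0.040 sd 0.46 0.021 handpos -10.4
10 Ft -0.46 Mx -0.013 sd 0.15 0.016 handpos 8.3
3 Ft 2.94 Mx -1.011 sd 0.36 0.039 handpos 3.7
-4 Ft 5.09 Mx -1.511 sd 0.68 0.041 handpos -2.4
-11 Ft 6.60 Mx -1.809 sd 0.44 0.066 handpos -9.1
-18 Ft 7.51 Mx -1.986 sd 0.36 0.040 handpos -15.9
-25 Ft 7.82 Mx -2.092 sd 0.68 0.060 handpos -22.8
-18 Ft -1.19 Mx 0.706 sd 0.41 0.029 handpos -18.6
-11 Ft -2.31 Mx 1.001 sd 0.49 0.020 handpos -12.2
-4 Ft -3.18 Mx 1.161 sd 0.26 0.048 handpos -5.4
3 Ft -3.65 Mx 1.220 sd 0.76 0.031 handpos 1.5
10 Ft -4.42 Mx 1.278 sd 0.49 0.010 handpos 8.6
17 Ft -4.56 Mx 1.356 sd 0.46 0.032 handpos 15.6
24 Ft -4.63 Mx 1.394 sd 0.53 0.031 handpos 22.7
31 Ft -5.76 Mx 1.443 sd 0.53 0.038 handpos 29.7
38 Ft -5.18 Mx 1.442 sd 0.29 0.043 handpos 36.8
31 Ft -0.07 Mx -0.505 sd 0.78 0.039 handpos 31.4
24 Ft 1.92 Mx -0.811 sd 0.41 0.045 handpos 25.0
17 Ft 3.04 Mx -1.036 sd 0.34 0.035 handpos 18.3
10 Ft 4.00 Mx -1.243 sd 0.23 0.040 handpos 11.5
3 Ft 4.51 Mx -1.425 sd 0.24 0.039 handpos 4.8
-4 Ft 5.65 Mx -1.647 sd 0.42 0.030 handpos -2.0
35.65
```

View pics/ct.png

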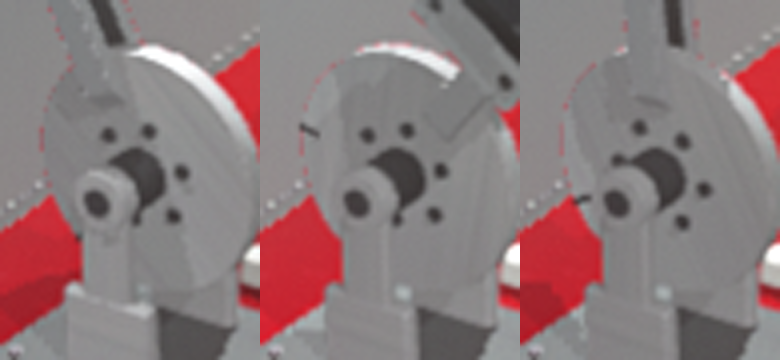

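Run:
```python
from h import *
c=vision.get_calibration('scene')
for uv in ((184.75,209.5),(177.5,182.25),(180.75,200)): print(face_ang(c,uv))
sweep3([5,14.5],n=5); r.hold(.5)
im=vision.snapshot('scene');cv2.imwrite('pics/z.png',im[:,:,::-1])
im=vision.snapshot('top');
for th in ("coverslip_box","oil_bottle","forceps","bench_timer"): print(th,[(d['at'],round(d['score'],2)) for d in models.mark_of(th,'top')][:2])
cv2.imwrite('pics/zt.png',im[:,:,::-1])
print(telemetry.current_t(),telemetry.current_opening(),np.abs(telemetry.current_dq()).max(),telemetry.current_wrist_force())
a=cv2.resize(cv2.imread('pics/z.png')[150:240,165:230],None,fx=4,fy=4,interpolation=cv2.INTER_CUBIC)
b=cv2.imread('pics/zt.png')[:360]
cv2.imwrite('pics/zz.png',np.hstack([a,b]))
```

```text
(np.float64(-140.16281699921748), np.float64(0.06916416247000307))
(np.float64(-80.76568533074159), np.float64(0.061603369435623716))
(np.float64(-120.51238095200335), np.float64(0.06297018200247437))
5 Ft -3.03 Mx 1.016 sd 0.22 0.044 handpos 4.0
14.5 Ft -4.55 Mx 1.353 sd 0.26 0.072 handpos 13.0
coverslip_box [([0.4217, -0.2644, -0.0013], 0.72)]
oil_bottle [([0.4156, -0.3722, -0.0035], 0.57)]
forceps []
bench_timer []
37.1917 0.013582037897587248 0.0006963166333752263 [-5.47197333  2.91244672  2.75939862]
```

View pics/zz.png

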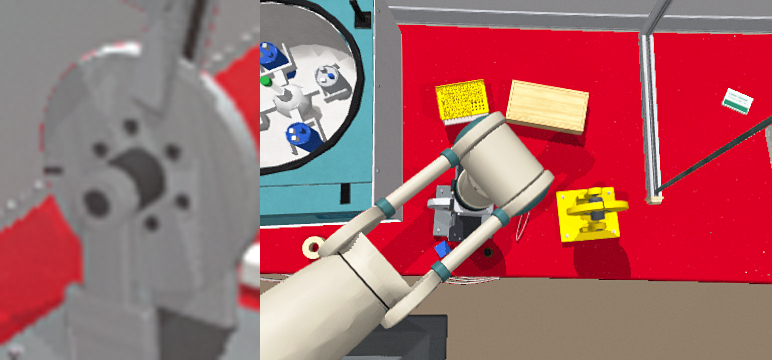

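The mark is at scene pixel (178,192.5), which is rotor ≈ -104°. That matches the felt bottom of -101° to -107°. The arm is at rest, the grip is holding, and the box, bottle and forceps look unmoved.

Run:
```python
from h import *
print(face_ang(vision.get_calibration('scene'),(178.25,192.5)))
r.sign_off()
```

```text
(np.float64(-103.94263012284885), np.float64(0.062030480852811355))
the job is handed in; nothing more can be done
```

I handed the job in at about 37 s, with the rotor held in the fingers at 60 N and its heavy side, by feel, straight down. No verdict was reported.

- **What I did:** I pinched the grey stand's rotor by the rim and turned it by hand in both directions. The heavy side was roughly level on the left, so I brought it down counter-clockwise with two regrips, to about 99° from the starting angle.
- **Where the bottom is:** The + and − torques came out equal at about -101° with one grip, and at -103° to -107° with another. I stopped at a mark reading of -104°. I expect the heavy side within about 5° of the bottom, against the 20° allowed.
- **Last checks:** The finger opening was 13.6 mm on the 14 mm disc. The joint speeds were practically zero, and the wrist force was about 7 N.
- **Loose things:** The box and bottle were within 4 mm of where they started. The networks did not report the forceps or the timer in the last top picture. The forceps looked unmoved there; the timer was hidden by the arm, and earlier wrist and scene pictures showed it in place.
- **What disagreed:** The first sweep, at 40 N, slipped about 11° on the rim, so I did not use its torques. The moment reading also had a bias that changed with tilt, which I measured with an empty hand and subtracted.

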